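# Draw the blue filter plate for cleaning

### The job

Press the green pump cap of the lens-cleaner bottle all the way down and let it spring back up, then swing the grey flap of the white filter box up to about upright or beyond and leave it standing open. Draw the blue-tabbed filter plate up out of its slot (the amber one stays seated) and present it upright over the middle of the round wiping pad, its lower edge about 15 cm above the pad. Finish while holding it still there, touching nothing else, with the other things on the bench left where they are.

Things in the scene. Friction and masses are not known exactly. Their poses are not given: they have to be found in the camera images.
- station: Fixed cleaning station: grey base plate 110 (x) x 250 (y) x 8 mm. Origin: centre of its underside, z up. On it, a fixed white pump bottle (60 mm diameter, shoulder at 93 mm, neck 28 mm diameter up to 126 mm above the bench) at local y = -65 mm and the round wiping pad at local y = +60 mm.
- pump_top (a point): Centre of the top face of the green pump cap (34 mm diameter disc, 14 mm thick), 156 mm above the bench when up; it moves with the cap. Press it straight down. A look-only spout sticks out 50 mm towards the pad.
- pump (a joint): Travel of the pump cap in m: 0 up, 0.010 fully down. A spring pushes it back up: about 1.8 N starts it moving, 6 N holds it fully down.
- pad_center (a point): Centre of the upper face of the round wiping pad (80 mm diameter, grey rim and white middle), 14 mm above the bench; axes parallel to the station's, z up.
- filter_box: Fixed white open box 130 (x) x 170 (y) x 80 mm high, walls and floor 5 mm, closed by the flap. Origin: centre of its underside; local -x is its front, z up. Two slots at local x = -12, y = +34 and -34 mm guide a plate's lower 30 mm (black rails, top 35 mm above the bench, 1 to 2 mm play). Above the rails there is 41 mm free from a tab to the side wall and 58 mm between the two tabs.
- flap (a joint): Opening angle of the grey flap in rad: 0 closed and level (it may start slightly ajar), 1.57 upright, stop at 1.9. Stiff hinge (0.12 N m of friction): it stays at any angle where it is left.
- flap_hinge (a point): Middle of the flap's hinge line, at the box's far (local +x) top edge, 80.5 mm above the bench. The hinge line runs along the box's y; the flap's front end rises and swings towards local +x. The flap is 130 long x 170 wide x 6 mm.
- flap_pull (a point): Grip point on the red pull, a bar 36 long, 14 wide (box's y), 12 mm thick that sticks out from the middle of the flap's front edge in its plane, overhanging the box's front. The point: 154 mm from the hinge line, 24 mm beyond the flap's edge, 3 mm above the hinge line when closed; it moves with the flap. Pinched across its width from above it turns between the fingers: the tool can stay upright.
- blue_plate: The filter plate to draw: black frame 56 wide (x) x 8 thick (y) x 50 mm high (z), blue window, and on top a blue tab 26 (x) x 10 (y) x 20 mm high; 70 mm high in all, about 60 g. Origin: centre of its lower edge; z up to the tab, axes parallel to the box's at the start. It starts hidden under the flap in either slot, lower edge 5 mm, tab top 75 mm above the bench.
- blue_plate_tab (a point): Centre of the blue plate's tab, 60 mm above its lower edge: pinch it across its 10 mm thickness (local y).
- amber_plate: The same plate with an orange tab and amber window, in the other slot; it stays there.
- clear_flask: Bystander: clear glass conical flask, 74 mm diameter, 101 mm high. Origin: centre of its underside.
- blue_flask: Bystander: blue glass conical flask, 74 mm diameter, 101 mm high. Origin: centre of its underside.
- petri_dish: Bystander: greenish glass dish, 90 mm diameter, 16 mm high. Origin: centre of its underside.
- slide_box: Bystander: green slide box 90 x 60 x 35 mm. Origin: centre of its underside.
- lens_brush: Bystander: lens brush lying along its x, about 200 mm long. Origin: below its middle.
- beaker: Bystander: glass beaker, 70 mm diameter, 85 mm high. Origin: centre of its underside.
Mind the look-alikes: they are no part of the job. Leave any brown or purple look-alike of the filter_box alone.

How it is judged:
On the way, in this order (a step that is already met when the one before it is completed fails the run):
1. the pump cap is pressed down (value of joint pump above 0.0075 m).
2. the pump cap has sprung back up (value of joint pump below 0.002 m), for 0.1 s.
3. the flap is swung open (value of joint flap above 1.3 rad), for 0.2 s.
4. the blue plate is drawn up clear of the box in the gripper (z of blue_plate in the frame of filter_box above 0.09 m and contact force between blue_plate and the fingers above 1 N), for 0.2 s.
At the end, for the whole second after the job is handed in: Blue plate held at rest in the gripper, touching nothing else, upright within 0.25 rad, lower edge 11 to 20 cm above the pad and within 30 mm of its axis; gripper clear of station and box; flap open beyond 1.2 rad, pump up within 2 mm, amber plate seated in its slot (z of blue_plate in the frame of pad_center between 0.11 and 0.2 m and horizontal distance between blue_plate and pad_center below 0.03 m and angle between blue_plate's own z axis and vertical below 0.25 rad and contact force between blue_plate and the fingers above 1 N and contact force between each of blue_plate, the fingers and filter_box below 0.1 N and contact force between each of blue_plate, the fingers and station below 0.1 N and contact force between blue_plate and amber_plate below 0.1 N and linear speed of blue_plate below 0.03 m/s and value of joint flap above 1.2 rad and value of joint pump below 0.002 m and z of amber_plate in the frame of filter_box below 0.015 m); the arm keeps its last pose, push and grip.
It fails at once if one of the other things on the bench is moved more than 30 mm (distance of any of clear_flask, blue_flask, petri_dish, slide_box, lens_brush, beaker from where it was at the start of the episode above 0.03 m).
It fails at once if the amber plate is pulled out of its slot (z of amber_plate in the frame of filter_box above 0.03 m).
It also fails if it takes over 62 s, if anything falls off the work surface, if the arm or the gripper's body presses on something with over 40 N, if the wrist force passes 120 N, or if a joint passes its speed limit or range.

### The arm

A 7-joint arm with a two-finger parallel gripper is mounted at the origin on the work surface. World frame = base frame: x ahead of the robot, y to its left, z up, the work surface at z = 0. Lengths are in m, angles in rad, forces in N, time in s.
With the tool pointing down it reaches from about 0.35 to 0.9 m from the base axis. Payload 8.1 kg.
Tool frame: the origin (TCP) lies at the very end of the fingers, on their centre line; the grasp point (between the pads) lies 19 mm behind it; z points along the fingers, y is the line along which they close (so a half turn about z gives the same grasp; the last joint's range is limited). The gripper opens to 92 mm and grips with 3 to 60 N. Pads are 19 mm wide; open, the fingers measure 130 mm over their backs; the gripper's body (75 mm by 190 mm) begins 47 mm behind the grasp point.
Start: joints at [-1.261, 0.434, 0.025, 1.573, -0.012, 1.134, -0.075], TCP at [0.251, 0.573, 0.227] pointing down, gripper open.
Joint ranges: [-2.62, 2.62], [-0.44, 2.09], [-1.27, 1.32], [0.08, 2.57], [-1.32, 4.46], [0.12, 2], [-2.74, 2.74]. Speed limits (rad/s): [2.22, 2.22, 3.01, 3.01, 3.14, 3.14, 3.14].

### API

Orientations are given as a rotation vector (axis times angle).
In Python, from cell import readout, cams, job gives the robot as it stands.
- The arm moves only by the tool drive_tool, never from a script. Its argument "commands" is a list of rows, each a list of 3 entries, a list of its own where there are three numbers: the turn, a rotation vector about the tool's x, y, z in rad, then the shift along the tool's x, y, z in cm, then the gripper's target within -1 to 1 (fully open at 1, half-way at 0, shut at -1). A call has 1 to 20 rows; each row is the pose to reach, as a shift and turn from the pose commanded when the call began, along the tool's axes at that moment; what a row does not reach only later rows make up. A row lasts 1/12 s, in which the tool goes at most 41.7 mm and 7.16 degrees, less where a joint would pass 70% of its speed; a pose out of reach is approached as far as the arm can. A call with a gripper value outside its range is refused whole. The fingers move at their own pace and stop on an object; "newtons" is the grip in N (left out, the last holds). Time passes only in rows, so rows that repeat a pose let the fingers close. It gives the time, the measured TCP pose, the force, the opening and the grip force at its end, in the units of the state.
- readout.observe(): the state, without advancing time (a new reading comes with each control period).
- cams.get_image(name): name is "scene" or "side" or "wrist"; returns the picture (420x560x3 uint8, blue, green, red); there is no depth.
- cams.camera_info(name): a dict with "camera_matrix" (3x3 intrinsics, pixels), "R" (3x3) and "t" (3): a world point X has camera coordinates R X + t. Camera axes: x right, y down, z forward; pixel columns grow to the right and rows downward; lengths in m; the calibration is good to about 2 mm. A picture is of the moment at which its call begins: read the wrist's pose just before it. camera_info takes no time and is no camera call; for the wrist camera it gives the pose at the moment of the call.
- job.sign_off(): hands the job in; it is judged then, once.
The state is a dict: "clock": time; "joints": joint angles; "dq": joint speeds; "joint_efforts": joint torques, N m; "position": TCP position; "ee_rot": TCP orientation; "force": force on the tool from outside, world axes, zero at the start; "ft_torque": the same for the moment, N m; "width": opening from 0.0 (shut) to 1.0 (fully open); "gripper_force": force on a finger pad.
Only numpy, scipy, OpenCV 4.12 (cv2) and the standard library are available. Lean on these libraries where they do the work, as an engineer would, in place of code of your own. Each camera call takes 0.05 s, during which the arm holds its last target. There are 200 camera calls.

## Working session

There is one attempt and no reset: what is moved stays moved. The work goes in short steps, Python scripts to look and compute and a tool call to move; the robot and the scene stay as the last step left them, time stands still between calls to the robot, and variables do not carry over. Pictures are saved under pics/ and viewed, at most 10 in all, crops included, and the job is handed in when it is done.

Besides the shell and the picture viewer there is one more tool, called after "Emit:" as name([rows], argument=value, ...), one row to a line, values as JSON. drive_tool: Moves the arm, as the interface text tells. Its arguments: {"type":"object","properties":{"commands":{"type":"array"},"newtons":{"type":"number"}},"required":["commands"]}

```bash
ls; mkdir -p pics; python3 - <<'E'
from cell import readout,cams,job
import cv2,numpy as np
s=readout.observe();print({k:np.round(v,3) for k,v in s.items()})
for n in("scene","side"):
    cv2.imwrite(f"pics/{n}0.png",cams.get_image(n))
    i=cams.camera_info(n);print(n,np.round(i["camera_matrix"],1).tolist(),np.round(i["R"],3).tolist(),np.round(i["t"],3))
E
```

```text
pics
{'clock': np.float64(0.0), 'joints': array([-1.261,  0.435,  0.025,  1.574, -0.012,  1.134, -0.075]), 'dq': array([-0.   ,  0.002, -0.002,  0.001, -0.   ,  0.   ,  0.   ]), 'joint_efforts': array([ 1.0000e-03, -6.6785e+01,  9.8500e-01, -3.1445e+01, -6.1000e-02,
        4.3000e-02,  0.0000e+00]), 'position': array([0.251, 0.572, 0.226]), 'ee_rot': array([-6.440e-01, -3.075e+00,  2.000e-03]), 'force': array([-0.409, -0.036,  0.414]), 'ft_torque': array([-0.028, -0.032, -0.017]), 'gripper_force': np.float64(0.0), 'width': np.float64(1.0)}
scene [[520.0, 0.0, 282.2], [0.0, 520.0, 202.3], [0.0, 0.0, 1.0]] [[0.62, 0.784, -0.007], [0.614, -0.491, -0.618], [-0.488, 0.38, -0.786]] [-0.316 -0.279  1.802]
side [[509.4, 0.0, 292.8], [0.0, 509.4, 215.6], [0.0, 0.0, 1.0]] [[0.989, -0.146, -0.001], [-0.11, -0.743, -0.66], [0.095, 0.653, -0.751]] [-0.548  0.136  1.53 ]
```

View pics/scene0.png

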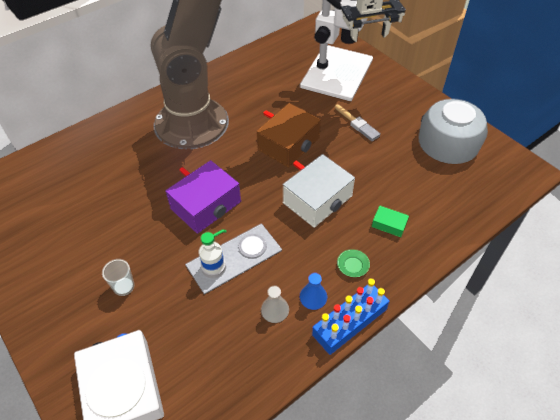

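View pics/side0.png

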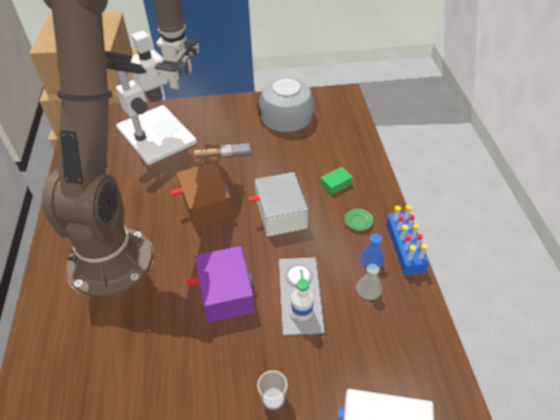

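```bash
python3 - <<'E'
import cv2,numpy as np
a=cv2.imread("pics/scene0.png");b=cv2.imread("pics/side0.png")
A=cv2.resize(a[150:300,180:370],None,fx=4,fy=4,interpolation=2)[:, :760]
B=cv2.resize(b[165:345,240:335],None,fx=4,fy=4,interpolation=2)
A=cv2.resize(a[150:300,180:365],None,fx=2.5,fy=2.5,interpolation=2)  #462x375
B=cv2.resize(b[165:345,240:335],None,fx=3.3,fy=3.3,interpolation=2)  #313x594
o=np.zeros((600,800,3),np.uint8);o[:375,:A.shape[1]]=A;o[:B.shape[0],470:470+B.shape[1]]=B
cv2.imwrite("pics/crop.png",o)
E
```

```text
(no output)
```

View pics/crop.png

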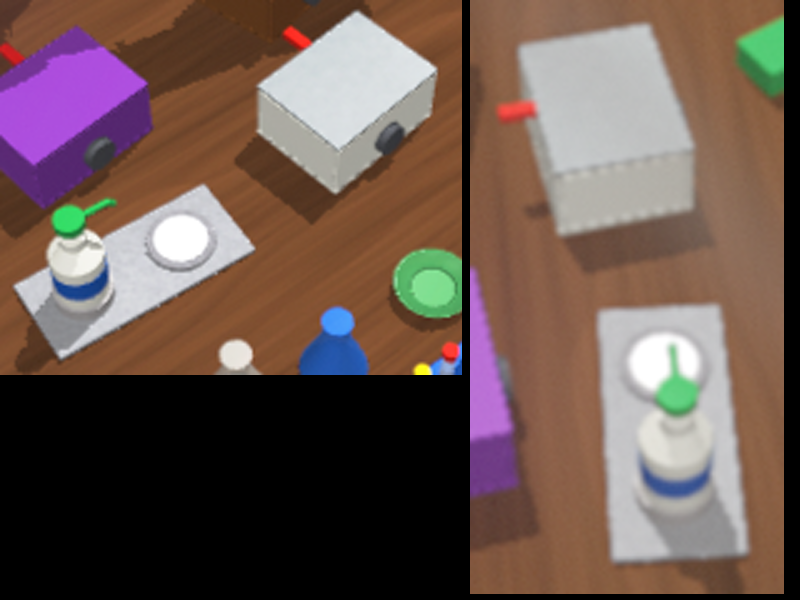

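```bash
cat > h.py <<'E'
from cell import readout,cams,job
import cv2,numpy as np
from scipy.optimize import least_squares
from scipy.spatial.transform import Rotation as R
def proj(i,X):
    c=np.atleast_2d(X)@np.array(i["R"]).T+np.array(i["t"]);p=c@np.array(i["camera_matrix"]).T
    return p[:,:2]/p[:,2:]
def place(p,L):  # p=x,y,yaw
    c,s=np.cos(p[2]),np.sin(p[2]);L=np.atleast_2d(L)
    return np.c_[p[0]+c*L[:,0]-s*L[:,1],p[1]+s*L[:,0]+c*L[:,1],L[:,2]]
def E(): 
    s=readout.observe();print(round(float(s["clock"]),2),np.round(s["position"],4),np.round(s["ee_rot"],3),np.round(s["force"],1),round(float(s["width"]),3),round(float(s["gripper_force"]),1))
    return s
E
python3 - <<'E'
from h import *
I={n:cams.camera_info(n) for n in("scene","side")}
A=lambda l:np.array(l)/2.5+[180,150]
B=lambda l:(np.array(l)-[470,0])/3.3+[240,165]
def fit(L,a,b,x0,nm):
    L=np.array(L,float)
    f=lambda p:np.r_[(proj(I["scene"],place(p,L))-a).ravel(),(proj(I["side"],place(p,L))-b).ravel()]
    r=least_squares(f,x0,loss='soft_l1');print(nm,np.round(r.x,4),np.round(f(r.x),1));return r.x
h=.0865
b=fit([[-.065,-.085,h],[-.065,.085,h],[.065,.085,h],[.065,-.085,h]],A([[258,90],[358,12],[437,70],[335,150]]),B([[557,170],[519,47],[652,26],[692,150]]),[.6,0,0],"box")
s=fit([[-.055,-.125,.008],[-.055,.125,.008],[.055,.125,.008],[.055,-.125,.008],[0,-.065,.156],[0,.06,.014]],A([[15,288],[205,185],[254,247],[63,358],[69,215],[180,240]]),B([[612,560],[598,310],[720,306],[748,553],[677,388],[664,363]]),[.6,-.3,0],"station")
print("cap",place(s,[0,-.065,.156]),"pad",place(s,[0,.06,.014]),"pull",place(b,[-.089,0,.0835]),"slots",place(b,[[-.012,.034,.07],[-.012,-.034,.07]]))
o=readout.observe();M=R.from_rotvec(o["ee_rot"]).as_matrix();print(M.round(3))
print("cap in tool cm",100*M.T@(place(s,[0,-.065,.156])[0]-o["position"]))
E
```

```text
box [0.5342 0.117  0.0877] [-0.9 -1.8 -0.3 -0.1  0.1  0.1  0.3 -0.1 -0.2  1.2  0.8 -0.3 -0.1 -0.5
  0.9 -0.2]
station [ 0.5465 -0.2016 -0.0822] [-1.2 -1.6 -0.8 -1.3  0.4  0.2 -1.5 -0.1 -0.6  0.9  0.1 -1.   0.5 -0.5
  0.4 -0.2  0.1 -0.9  0.3 -0.8  0.4  0.6  0.4 -0.5]
cap [[ 0.54113004 -0.26637808  0.156     ]] pad [[ 0.55139721 -0.14180045  0.014     ]] pull [[0.44557426 0.10921949 0.0835    ]] slots [[0.51929911 0.14983533 0.07      ]
 [0.52525714 0.08209685 0.07      ]]
[[-0.916  0.401 -0.   ]
 [ 0.401  0.916 -0.001]
 [-0.    -0.001 -1.   ]]
cap in tool cm [-60.24846846 -65.13458295   7.1020533 ]
```

Emit:
drive_tool([
  [[0,0,0],[-10.9,2.4,0],-1],
  [[0,0,0],[-10.9,2.4,0],-1],
  [[0,0,-0.412],[-60.2,-65.1,2.6],-1],
  [[0,0,-0.412],[-60.2,-65.1,2.6],-1],
  [[0,0,-0.412],[-60.2,-65.1,2.6],-1],
  [[0,0,-0.412],[-60.2,-65.1,2.6],-1],
  [[0,0,-0.412],[-60.2,-65.1,2.6],-1],
  [[0,0,-0.412],[-60.2,-65.1,2.6],-1],
  [[0,0,-0.412],[-60.2,-65.1,2.6],-1],
  [[0,0,-0.412],[-60.2,-65.1,2.6],-1],
  [[0,0,-0.412],[-60.2,-65.1,2.6],-1],
  [[0,0,-0.412],[-60.2,-65.1,2.6],-1],
  [[0,0,-0.412],[-60.2,-65.1,2.6],-1],
  [[0,0,-0.412],[-60.2,-65.1,2.6],-1],
  [[0,0,-0.412],[-60.2,-65.1,2.6],-1],
  [[0,0,-0.412],[-60.2,-65.1,2.6],-1],
  [[0,0,-0.412],[-60.2,-65.1,2.6],-1],
  [[0,0,-0.412],[-60.2,-65.1,2.6],-1],
  [[0,0,-0.412],[-60.2,-65.1,2.6],-1],
  [[0,0,-0.412],[-60.2,-65.1,2.6],-1],
])

```text
clock: 1.77
position: [0.5168, -0.1723, 0.2035]
ee_rot: [-0.001, -3.141, -0.0]
force: [0.6, 0.6, 0.5]
width: 0.006
gripper_force: 0.0
```

Emit:
drive_tool([
  [[0,0,0],[-2.3,-6.5,-1],-1],
  [[0,0,0],[-2.3,-6.5,-1],-1],
  [[0,0,0],[-2.3,-6.5,-1],-1],
  [[0,0,0],[-2.3,-6.5,-1],-1],
])

```text
clock: 2.1
position: [0.5395, -0.2373, 0.2133]
ee_rot: [-0.007, -3.141, 0.001]
force: [0.4, 0.4, 0.2]
width: 0.008
gripper_force: 0.0
```

```bash
python3 - <<'E'
from h import *
E();w=cams.get_image("wrist");i=cams.camera_info("wrist");cv2.imwrite("pics/w1.png",w)
print(proj(i,[[.541,-.266,.156],[.551,-.142,.014]]).round(0),np.array(i["R"]).round(3).tolist(),np.array(i["t"]).round(3),np.array(i["camera_matrix"]).round(1).tolist())
E
```

```text
2.1 [ 0.5395 -0.2373  0.2133] [-7.000e-03 -3.141e+00  1.000e-03] [0.4 0.4 0.2] 0.008 0.0
[[240. 227.]
 [354. 195.]] [[0.003, 1.0, 0.001], [0.958, -0.003, 0.285], [0.285, 0.0, -0.958]] [ 0.233 -0.549  0.224] [[291.7, 0.0, 280.6], [0.0, 291.7, 207.6], [0.0, 0.0, 1.0]]
```

View pics/w1.png

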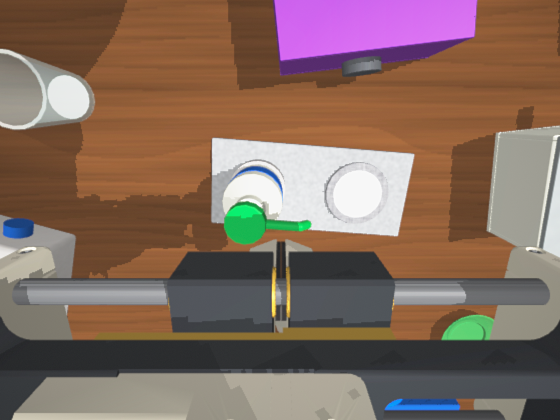

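Emit:
drive_tool([
  [[0,0,0],[0.1,-2.5,2],-1],
  [[0,0,0],[0.1,-2.5,4.5],-1],
  [[0,0,0],[0.1,-2.5,5.2],-1],
  [[0,0,0],[0.1,-2.5,5.7],-1],
  [[0,0,0],[0.1,-2.5,6.1],-1],
  [[0,0,0],[0.1,-2.5,6.4],-1],
  [[0,0,0],[0.1,-2.5,6.7],-1],
  [[0,0,0],[0.1,-2.5,6.7],-1],
])

```text
clock: 2.82
position: [0.5395, -0.2592, 0.1472]
ee_rot: [-0.001, 3.14, 0.001]
force: [-1.3, 4.7, 4.9]
width: 0.009
gripper_force: 2.7
```

Emit:
drive_tool([
  [[0,0,0],[0,0,0.2],-1],
  [[0,0,0],[0,0,0.3],-1],
  [[0,0,0],[0,0,0.3],-1],
])

```text
clock: 3.07
position: [0.5398, -0.2596, 0.1462]
ee_rot: [0.0, 3.139, 0.001]
force: [-5.6, 7.0, 18.7]
width: 0.005
gripper_force: 9.5
```

```bash
python3 - <<'E'
from h import *
E();w=cams.get_image("wrist");v=cams.get_image("side")
o=np.zeros((420,800,3),np.uint8);o[:210,:]=cv2.resize(w[130:340,80:480],(800,420))[:210];o[:]=0
o[:300,:400]=w[100:400,80:480];o[:420,410:800]=cv2.resize(v[230:335,255:352],(390,420));cv2.imwrite("pics/w2.png",o)
E
```

```text
3.07 [ 0.5398 -0.2596  0.1462] [0.000e+00 3.139e+00 1.000e-03] [-5.6  7.  18.7] 0.005 9.5
```

View pics/w2.png

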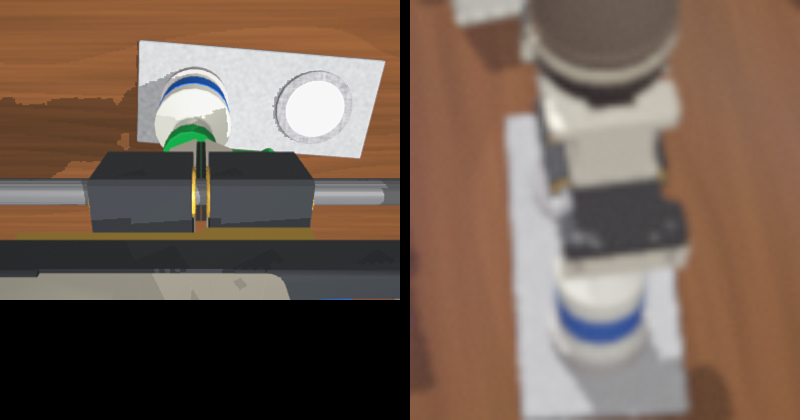

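Emit:
drive_tool([
  [[0,0,0],[0,0,-2],-1],
  [[0,0,0],[0,0,-5],-1],
  [[0,0,0],[0,0,-7.5],-1],
  [[0,0,-0.088],[9.7,36.8,-7.5],-0.1],
  [[0,0,-0.088],[9.7,36.8,-7.5],-0.1],
  [[0,0,-0.088],[9.7,36.8,-7.5],-0.1],
  [[0,0,-0.088],[9.7,36.8,-7.5],-0.1],
  [[0,0,-0.088],[9.7,36.8,-7.5],-0.1],
  [[0,0,-0.088],[9.7,36.8,-7.5],-0.1],
  [[0,0,-0.088],[9.7,36.8,-7.5],-0.1],
  [[0,0,-0.088],[9.7,36.8,-7.5],-0.1],
  [[0,0,-0.088],[9.7,36.8,-7.5],-0.1],
  [[0,0,-0.088],[9.7,36.8,-6],-0.1],
  [[0,0,-0.088],[9.7,36.8,-4],-0.1],
  [[0,0,-0.088],[9.7,36.8,-4],-0.1],
  [[0,0,-0.088],[9.7,36.8,-4],-0.1],
])

```text
clock: 4.5
position: [0.4419, 0.1074, 0.1838]
ee_rot: [0.137, -3.138, 0.001]
force: [-0.9, 0.0, 1.1]
width: 0.452
gripper_force: 0.0
```

```bash
python3 - <<'E'
from h import *
E();w=cams.get_image("wrist");i=cams.camera_info("wrist")
b=[.5342,.117,.0877]
P=proj(i,place(b,[[-.103,0,.0895],[-.067,0,.0895],[-.065,-.085,.0865],[-.065,.085,.0865],[.065,.085,.0865],[.065,-.085,.0865]]));print(P.round(0).tolist())
v=cams.get_image("scene")
o=np.zeros((560,800,3),np.uint8);o[:420,:560]=w;o[420:,:]=0;cv2.imwrite("pics/w3.png",w)
E
```

```text
4.5 [0.4419 0.1074 0.1838] [ 1.370e-01 -3.138e+00  1.000e-03] [-0.9  0.   1.1] 0.452 0.0
[[281.0, 199.0], [282.0, 236.0], [191.0, 237.0], [372.0, 237.0], [361.0, 350.0], [202.0, 350.0]]
```

View pics/w3.png

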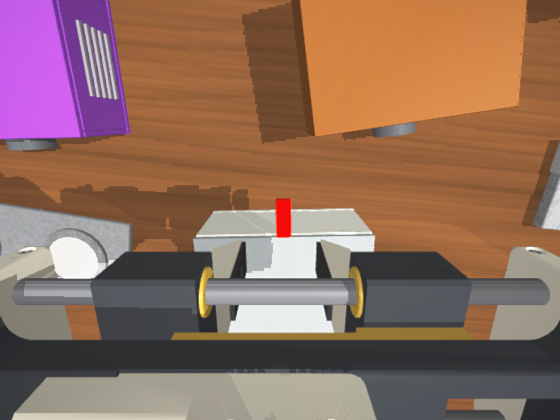

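Emit:
drive_tool([
  [[0,0,0],[0,0.1,4],-0.1],
  [[0,0,0],[0,0.1,8],-0.1],
  [[0,0,0],[0,0.1,10.5],-0.1],
  [[0,0,0],[0,0.1,11.5],-0.1],
  [[0,0,0],[0,0.1,11.5],-1],
  [[0,0,0],[0,0.1,11.5],-1],
  [[0,0,0],[0,0.1,11.5],-1],
  [[0,0,0],[0,0.1,11.5],-1],
  [[0,0,0],[0,0.1,11.5],-1],
  [[0,0,0],[0,0.1,11.5],-1],
], newtons=12)

```text
clock: 5.43
position: [0.4431, 0.1095, 0.0698]
ee_rot: [-0.138, 3.136, 0.002]
force: [0.7, 1.8, 0.3]
width: 0.151
gripper_force: 12.0
```

```bash
python3 - <<'E'
from h import *
s=E();b=[.5342,.117,.0877]
M=R.from_rotvec(s["ee_rot"]).as_matrix();T=s["position"]
L=place([0,0,0],[[0,0,0]])
c,q=np.cos(b[2]),np.sin(b[2]);d=np.array([T[0]-b[0],T[1]-b[1]]);lx=c*d[0]+q*d[1];print("local x",lx,"local y",-q*d[0]+c*d[1])
# pivot (bar centre line) about hinge (x .065,z .0805)
r=np.hypot(lx-.065,.003);a0=np.arctan2(.003,.065-lx)
for t in np.r_[.1:1.81:.1]:
    dx=(.065-r*np.cos(t+a0))-lx;dz=r*np.sin(t+a0)-.003
    print(round(t,2),np.round(100*M.T@np.array([c*dx,q*dx,dz]),1))
E
```

```text
5.43 [0.4431 0.1095 0.0698] [-1.380e-01  3.136e+00  2.000e-03] [0.7 1.8 0.3] 0.151 12.0
local x -0.09143898475620765 local y 0.00048375739891667706
0.1 [-0.1  0.  -1.6]
0.2 [-0.4  0.  -3.1]
0.3 [-0.8  0.  -4.6]
0.4 [-1.4  0.  -6.1]
0.5 [-2.1  0.  -7.5]
0.6 [-2.9  0.  -8.8]
0.7 [ -3.9   0.  -10. ]
0.8 [ -5.    0.  -11.1]
0.9 [ -6.2   0.  -12.1]
1.0 [ -7.5   0.  -13. ]
1.1 [ -8.9   0.  -13.8]
1.2 [-10.3   0.  -14.4]
1.3 [-11.8   0.  -14.8]
1.4 [-13.3   0.  -15.1]
1.5 [-14.9   0.  -15.3]
1.6 [-16.4   0.  -15.3]
1.7 [-18.    0.  -15.1]
1.8 [-19.5   0.  -14.8]
```

Grip holds the pull (width .151 ≈ 14 mm). Swing it.

Emit:
drive_tool([
  [[0,0,0],[-0.1,0,-1.6],-1],
  [[0,0,0],[-0.4,0,-3.1],-1],
  [[0,0,0],[-0.8,0,-4.6],-1],
  [[0,0,0],[-1.4,0,-6.1],-1],
  [[0,0,0],[-2.1,0,-7.5],-1],
  [[0,0,0],[-2.9,0,-8.8],-1],
  [[0,0,0],[-3.9,0,-10],-1],
  [[0,0,0],[-5,0,-11.1],-1],
  [[0,0,0],[-6.2,0,-12.1],-1],
  [[0,0,0],[-6.2,0,-12.1],-1],
])

```text
clock: 6.27
position: [0.5057, 0.1161, 0.1921]
ee_rot: [-0.139, 3.135, 0.004]
force: [-4.2, 4.9, 7.0]
width: 0.157
gripper_force: 12.0
```

Emit:
drive_tool([
  [[0,0,0],[-1.3,0,-0.9],-1],
  [[0,0,0],[-2.7,0,-1.7],-1],
  [[0,0,0],[-4.1,0,-2.3],-1],
  [[0,0,0],[-5.6,0,-2.7],-1],
  [[0,0,0],[-7.1,0,-3.0],-1],
  [[0,0,0],[-8.7,0,-3.2],-1],
  [[0,0,0],[-10.2,0,-3.2],-1],
  [[0,0,0],[-11.3,0,-3.1],-1],
  [[0,0,0],[-11.3,0,-3.1],-1],
  [[0,0,0],[-11.3,0,-3.1],-1],
])

```text
clock: 7.1
position: [0.6168, 0.1279, 0.2212]
ee_rot: [-0.142, 3.137, 0.007]
force: [0.8, 9.7, 0.6]
width: 0.149
gripper_force: 12.0
```

Emit:
drive_tool([
  [[0,0,0],[0,0,0],-0.2],
  [[0,0,0],[0,0,0],-0.2],
  [[0,0,0],[0,0,0],-0.2],
  [[0,0,0],[0,0,-3],-0.2],
  [[0,0,0],[0,0,-6],-0.2],
  [[0,0,0],[4,0,-6.5],-0.2],
  [[0,0,0],[8,0,-6.5],-0.2],
  [[0,0,0],[12,0,-6.5],-0.2],
  [[0,0,0],[15.5,0,-6.5],-0.2],
  [[0,0,0],[15.5,0,-6.5],-0.2],
  [[0,0,0],[15.5,0,-6.5],-0.2],
])

```text
clock: 8.02
position: [0.4604, 0.1097, 0.2864]
ee_rot: [-0.137, 3.138, 0.0]
force: [0.3, 0.2, -0.0]
width: 0.4
gripper_force: 0.0
```

```bash
python3 - <<'E'
from h import *
E();w=cams.get_image("wrist");i=cams.camera_info("wrist")
b=[.5342,.117,.0877]
print(proj(i,place(b,[[-.012,.034,.075],[-.012,-.034,.075],[-.065,-.085,.08],[-.065,.085,.08]])).round(0).tolist())
cv2.imwrite("pics/w4.png",w)
E
```

```text
8.02 [0.4604 0.1097 0.2864] [-0.137  3.138  0.   ] [ 0.3  0.2 -0. ] 0.4 0.0
[[306.0, 228.0], [255.0, 228.0], [214.0, 190.0], [347.0, 190.0]]
```

View pics/w4.png

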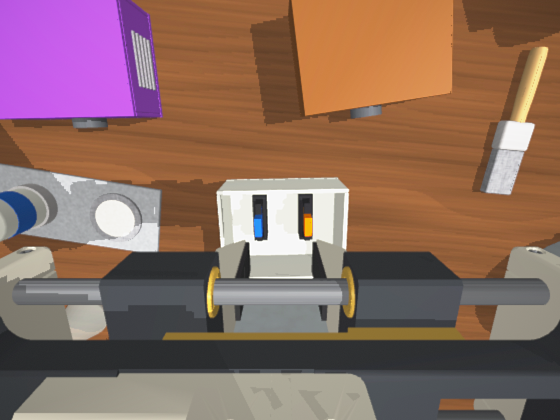

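```bash
python3 - <<'E'
from h import *
s=E();w=cv2.imread("pics/w4.png").astype(int);i=cams.camera_info("wrist")
m=(w[...,0]>150)&(w[...,2]<90);m[:,:240]=0;m[:,280:]=0;m[:190]=0;m[250:]=0
v,u=np.nonzero(m);print("blue",u.min(),u.max(),v.min(),v.max(),u.mean())
for y in range(v.min(),v.max()+1,3): print(y,u[v==y].min(),u[v==y].max(),w[y,258])
b=[.5342,.117,.0877]
def box(dx,dy): 
    q=b.copy();q[0]+=dx;q[1]+=dy
    return proj(i,place(q,[[x-.012,y-.034,z] for x in(-.013,.013) for y in(-.005,.005) for z in(.055,.075)]))
for d in [(0,0),(0,.003)]:
    P=box(*d);print(d,P.min(0).round(1),P.max(0).round(1))
M=R.from_rotvec(s["ee_rot"]).as_matrix()
print(100*M.T@(place(b,[-.012,-.034,.048])[0]-s["position"]))
E
```

```text
8.07 [0.4619 0.11   0.2864] [-0.136  3.137  0.   ] [0.9 0.5 1.1] 0.399 0.0
blue 254 262 215 236 257.88535031847135
215 261 261 [144  75  34]
218 255 261 [161  81  32]
221 254 261 [247 149  41]
224 254 261 [246 150  41]
227 254 261 [246 150  42]
230 254 262 [246 150  44]
233 255 261 [246 150  40]
236 255 261 [243 131  50]
(0, 0) [251.2 213.9] [260.1 236.6]
(0, 0.003) [253.5 214.1] [262.2 236.8]
[-6.03884747 -3.33156581 23.84423673]
```

Emit:
drive_tool([
  [[0,0,0],[-3,-1.5,2],-0.35],
  [[0,0,0],[-6,-3.1,5],-0.35],
  [[0,0,0],[-6,-3.1,9],-0.35],
  [[0,0,0],[-6,-3.1,13],-0.35],
  [[0,0,0],[-6,-3.1,16],-0.35],
  [[0,0,0],[-6,-3.1,18],-0.35],
  [[0,0,0],[-6,-3.1,18],-0.35],
])

```text
clock: 8.65
position: [0.5228, 0.0836, 0.1012]
ee_rot: [0.135, -3.132, 0.004]
force: [-1.0, -0.7, -0.4]
width: 0.325
gripper_force: 0.0
```

```bash
python3 - <<'E'
from h import *
s=E();w=cams.get_image("wrist");cv2.imwrite("pics/w5.png",w)
E
```

```text
8.65 [0.5228 0.0836 0.1012] [ 0.135 -3.132  0.004] [-1.  -0.7 -0.4] 0.325 0.0
```

View pics/w5.png

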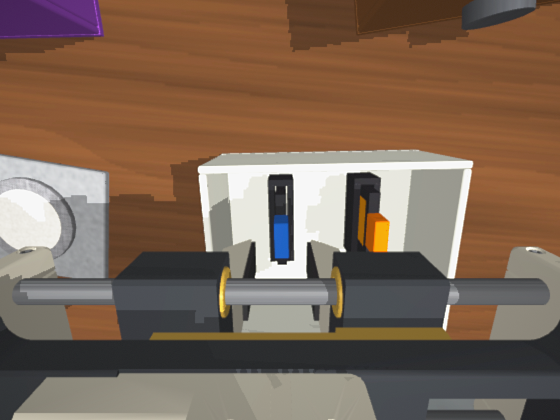

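Emit:
drive_tool([
  [[0,0,0],[0,0,2],-0.35],
  [[0,0,0],[0,0,4],-0.35],
  [[0,0,0],[0,0,5.6],-0.35],
  [[0,0,0],[0,0,5.6],-0.35],
  [[0,0,0],[0,0,5.6],-1],
  [[0,0,0],[0,0,5.6],-1],
  [[0,0,0],[0,0,5.6],-1],
  [[0,0,0],[0,0,5.6],-1],
  [[0,0,0],[0,0,5.6],-1],
  [[0,0,0],[0,0,5.6],-1],
], newtons=20)

```text
clock: 9.53
position: [0.5256, 0.085, 0.0511]
ee_rot: [-0.137, 3.136, 0.001]
force: [-0.3, 0.0, 7.4]
width: 0.106
gripper_force: 20.0
```

Emit:
drive_tool([
  [[0,0,0],[0,0,-0.7],-1],
  [[0,0,0],[0,0,-1.5],-1],
  [[0,0,0],[0,0,-2.5],-1],
  [[0,0,0],[0,0,-4],-1],
  [[0,0,0],[0,0,-6],-1],
  [[0,0,0],[0,0,-8],-1],
  [[0,0,0],[0,0,-10],-1],
  [[0,0,0],[0,0,-12],-1],
  [[0,0,0],[0,0,-14],-1],
  [[0,0,0],[0,0,-16],-1],
  [[0,0,0],[0,0,-16],-1],
  [[0,0,0],[0,0,-16],-1],
])

```text
clock: 10.53
position: [0.5251, 0.0849, 0.2115]
ee_rot: [-0.137, 3.136, 0.001]
force: [0.1, -0.1, -2.0]
width: 0.106
gripper_force: 20.0
```

```bash
python3 - <<'E'
from h import *
s=E()
M=R.from_rotvec(s["ee_rot"]).as_matrix();print(100*M.T@(np.array([.549,-.139,.212])-s["position"]))
E
```

```text
10.53 [0.5251 0.0849 0.2115] [-1.370e-01  3.136e+00  1.000e-03] [ 0.1 -0.1 -2. ] 0.106 20.0
[ -0.4373489  -22.51489482  -0.06059277]
```

Emit:
drive_tool([
  [[0,0,0],[0,-3,0],-1],
  [[0,0,0],[-0.1,-6,0],-1],
  [[0,0,0],[-0.2,-9,0],-1],
  [[0,0,0],[-0.3,-12,0],-1],
  [[0,0,0],[-0.4,-15,0],-1],
  [[0,0,0],[-0.4,-18,0],-1],
  [[0,0,0],[-0.4,-20.5,0],-1],
  [[0,0,0],[-0.4,-22,0],-1],
  [[0,0,0],[-0.4,-22.5,0],-1],
  [[0,0,0],[-0.4,-22.5,0],-1],
  [[0,0,0],[-0.4,-22.5,0],-1],
  [[0,0,0],[-0.4,-22.5,0],-1],
  [[0,0,0],[-0.4,-22.5,0],-1],
  [[0,0,0],[-0.4,-22.5,0],-1],
])

```text
clock: 11.7
position: [0.5481, -0.1377, 0.2097]
ee_rot: [0.14, -3.138, -0.001]
force: [0.5, 0.2, -0.7]
width: 0.109
gripper_force: 20.0
```

```bash
python3 - <<'E'
from h import *
s=E();w=cams.get_image("wrist");v=cams.get_image("side");c=cams.get_image("scene")
o=np.zeros((600,800,3),np.uint8);o[:300,:400]=cv2.resize(w,(400,300));o[300:,:400]=cv2.resize(c[80:305,130:430],(400,300));o[:600,400:]=cv2.resize(v[90:390,170:370],(400,600));cv2.imwrite("pics/f.png",o)
E
```

```text
11.7 [ 0.5481 -0.1377  0.2097] [ 1.400e-01 -3.138e+00 -1.000e-03] [ 0.5  0.2 -0.7] 0.109 20.0
```

View pics/f.png

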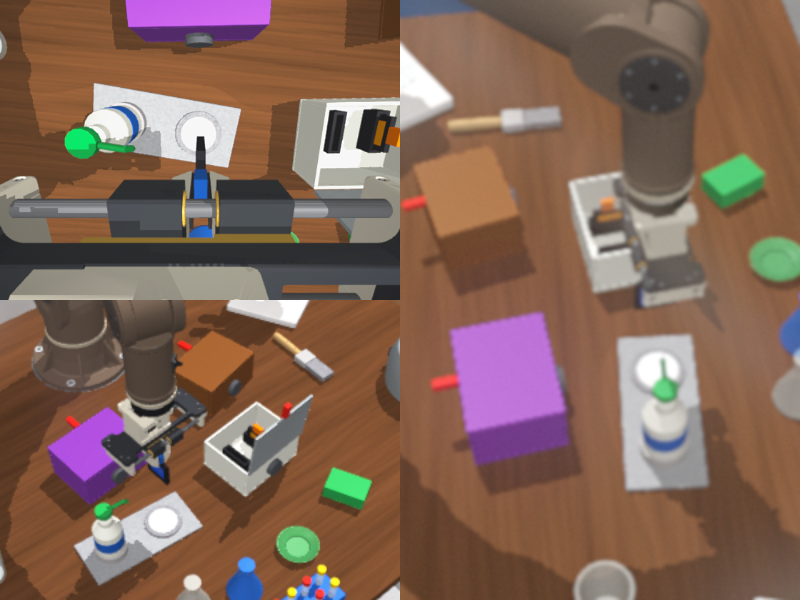

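The plate is upright in the gripper over the pad (wrist view: pad at about (197,132), plate in front of it). The flap stands open, the amber plate is seated and the cap is up. Handing in.

```bash
python3 - <<'E'
from h import *
s=E();print(np.abs(s["dq"]).max());print(job.sign_off())
E
```

```text
11.85 [ 0.548  -0.1384  0.2098] [-0.138  3.138  0.   ] [ 0.1 -0.6 -0.7] 0.103 20.0
0.003765558077419768
the job is handed in; nothing more can be done
None
```

I handed the job in at 11.85 s: pump pressed and sprung back, flap left open, and blue plate held still and upright about 15 cm above the middle of the pad, amber plate seated; the sign-off returned no verdict.

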